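# Take the green caddy down from its keyhole stud

### The job

Take the green caddy down from the stand: slide it up until the stud's head sits in the wide end of the keyhole, draw it forward off the stud, and set it down gently, upright, in the middle of the round cork mat. Do not let it fall, and leave the yellow caddy hanging where it is.

Things in the scene. Friction and masses are not known exactly. Their poses are not given: they have to be found in the camera images.
- stand: Fixed dark wood stand, front to its -x. Origin: table height, midway between its 2 uprights, in their front plane. Uprights at y=-85 and +85 mm, 36 wide, 18 thick (x 0 to 18), tops at z=185; base board 300 wide, 14 high, x -30 to 50. On each a steel stud points along -x at z=170: neck 8 dia, 14 long, then head 22 dia, 6 thick (front x=-20). A caddy hangs on each, either way round.
- green_caddy: Green caddy, about 0.2 kg: open box 70 deep (x), 110 wide, 55 mm high, and 8 mm back plate (x 27 to 35) to z=185. Origin: centre of underside, front -x. Pinch tab at the plate's top from above, front to back: z 157 to 185, x 21 to 35 (14 thick), 44 wide. Plate's keyhole at y=0: 14 wide slot, stud in its top end (z=125) while hung; wide lower end 42 across, centre z=85. See yellow_caddy.
- yellow_caddy: Same shape, yellow; leave hanging. Both hang 45 mm over the table, facing as the stand, leaning forward up to 4 degrees, 6 mm play along the stud. Slid straight up 40 mm (30 to 50 will do), the head is in the wide end; over 20 mm along the stand's -x then frees the caddy. While hung, the tab's top edge is 45 mm above the upright behind it, so a finger fits behind.
- mat: Round cork mat, fixed to the table, 170 mm in diameter, 6 mm thick. Origin: centre of its underside, on the table.
Things that resemble listed ones, but are neither listed nor needed, are in the scene too. What is meant by the mat is not pink, and is the smaller of those in its own colour.

How it is judged:
On the way, in this order (a step that is already met when the one before it is completed fails the run):
1. the green caddy is slid up its slot, at least 25 mm, while still on its stud (z of green_caddy in the frame of stand above 0.07 m and x of green_caddy in the frame of stand above -0.062 m), for 0.05 s.
2. the green caddy is drawn forward clear of the stud's head (x of green_caddy in the frame of stand below -0.07 m), for 0.05 s.
At the end, for the whole second after the job is handed in: The green caddy stands upright (within 6 degrees) and at rest on the cork mat, its underside's centre within 30 mm of the mat's centre; the yellow caddy still hangs within 20 mm of where it was (horizontal distance between green_caddy and mat below 0.03 m and height (world z) of green_caddy below 0.012 m and angle between green_caddy's own z axis and vertical below 0.1 rad and linear speed of green_caddy below 0.03 m/s and distance of yellow_caddy from where it was at the start of the episode below 0.02 m); the robot touches nothing.
It fails at once if the yellow caddy is moved by more than 20 mm (distance of yellow_caddy from where it was at the start of the episode above 0.02 m).
It fails at once if the green caddy is let fall (faster than 0.6 m/s while no finger touches it) (linear speed of green_caddy above 0.6 m/s and contact force between the fingers and green_caddy below 0.05 N).
It also fails if it takes over 45 s, if anything falls off the work surface, if the arm or the gripper's body presses on something with over 40 N, if the wrist force passes 120 N, or if a joint passes its speed limit or range.

### The arm

A 7-joint arm with a two-finger parallel gripper is mounted at the origin on the work surface; the furniture and walls round the work are solid. World frame = base frame: x ahead of the robot, y to its left, z up, the work surface at z = 0. Lengths are in m, angles in rad, forces in N, time in s.
With the tool pointing down it reaches from about 0.4 to 0.9 m from the base axis. Payload 5.5 kg.
Tool frame: the origin (TCP) lies midway between the tips of the shut fingers; the grasp point (between the pads) lies 19 mm behind it (robot.hold_point_z is the distance from the TCP to the grasp point, in m); z points along the fingers, y is the line along which they close (so a half turn about z gives the same grasp; the last joint's range is limited). The gripper opens to 92 mm and grips with 3 to 60 N. Pads are 19 mm wide; open, the fingers measure 130 mm over their backs; the gripper's body (75 mm by 190 mm) begins 47 mm behind the grasp point.
Start: joints at [1.522, 0.501, -0.427, 1.55, 0.221, 1.138, -0.21], TCP at [0.199, -0.619, 0.195] pointing down, gripper open.
Joint ranges: [-2.88, 2.88], [-0.31, 2.03], [-1.54, 1.56], [0.2, 2.42], [-1.41, 4.55], [0.19, 2.02], [-2.57, 2.57]. Speed limits (rad/s): [2.57, 2.57, 3.14, 3.14, 3.14, 3.14, 3.14].

### API

Orientations are given as [roll, pitch, yaw] about the fixed x, y, z axes, in that order (R = Rz(yaw) Ry(pitch) Rx(roll)).
In Python, from cell import robot gives the robot as it stands.
- The arm moves only by the tool servo_tool, never from a script. Its argument "deltas" is a list that holds one entry, the list of rows, each a list of 7 numbers: the shift along the world's x, y, z in m, then the turn, a rotation vector about the world's x, y, z in degrees, then the opening, from 0 (shut) to 1 (fully open). In form: [[[x, y, z, rx, ry, rz, hand], ...]]. A call has 1 to 12 rows; each row is the pose to reach, as a shift and turn from the pose commanded when the call began; what a row does not reach only later rows make up. A row lasts 1/10 s, in which the tool goes at most 50 mm and 8.59 degrees, less where a joint would pass 70% of its speed; a pose out of reach is approached as far as the arm can. A call with a gripper value outside its range is refused whole. The fingers move at their own pace and stop on an object; "grip_force" is the grip in N (left out, the last holds). Time passes only in rows, so rows that repeat a pose let the fingers close. It gives the time, the measured TCP pose, the force, the opening and the grip force at its end, in the units of the state.
- robot.observe(): the state, without advancing time (a new reading comes with each control period).
- robot.camera(name): name is "side" or "top" or "wrist"; returns the picture (480x640x3 uint8, red, green, blue); there is no depth.
- robot.camera_model(name): a dict with "K" (3x3 intrinsics, pixels), "dist" ([k1, k2, p1, p2, k3] as OpenCV has them; the pictures are not rectified), "R" (3x3) and "t" (3): a world point X has camera coordinates R X + t; the wrist camera has in their place "T_tool_cam" (4x4, takes a point from camera to tool coordinates, whose origin is the TCP and whose axes are the flange's). Camera axes: x right, y down, z forward; pixel columns grow to the right and rows downward; lengths in m; the calibration is good to about 2 mm. A picture is of the moment at which its call begins: read the wrist's pose just before it. camera_model takes no time and is no camera call.
- robot.hand_in(): hands the job in; it is judged then, once.
The state is a dict: "clock": time; "joint_pos": joint angles; "dq": joint speeds; "joint_efforts": joint torques, N m; "tcp_pos": TCP position; "tool_rot": TCP orientation; "contact_force": force on the tool from outside, world axes, zero at the start; "wrist_torque": the same for the moment, N m; "gripper_width": finger opening in m; "gripper_force": force on a finger pad.
Only numpy, scipy, OpenCV 4.12 (cv2) and the standard library are available. Lean on these libraries where they do the work, as an engineer would, in place of code of your own. Each camera call takes 0.05 s, during which the arm holds its last target. There are 200 camera calls.

## Working session

There is one attempt and no reset: what is moved stays moved. The work goes in short steps, Python scripts to look and compute and a tool call to move; the robot and the scene stay as the last step left them, time stands still between calls to the robot, and variables do not carry over. Pictures are saved under pics/ and viewed, at most 10 in all, crops included, and the job is handed in when it is done.

Besides the shell and the picture viewer there is one more tool, called as name(argument=value, ...), one argument or row to a line, values as JSON. servo_tool: Moves the arm, as the interface text tells. Its arguments: {"type":"object","properties":{"deltas":{"type":"array"},"grip_force":{"type":"number"}},"required":["deltas"]}

```bash
mkdir -p pics; ls
python3 - <<'E'
from cell import robot
import cv2,numpy as np
for n in ("top","side"):
    im=robot.camera(n); cv2.imwrite(f"pics/{n}0.png",im[:,:,::-1])
    m=robot.camera_model(n); R=np.array(m["R"]);print(n,m["K"],m["dist"],(-R.T@np.array(m["t"])).round(3),R.round(2).tolist())
s=robot.observe();print(s["clock"],s["tcp_pos"],s["tool_rot"],s["contact_force"])
E
```

```text
pics
top [[470.30471734   0.         315.92532284]
 [  0.         470.30471734 247.43828716]
 [  0.           0.           1.        ]] [-0.01429927  0.          0.          0.          0.        ] [ 0.315 -0.067  1.2  ] [[0.02, -1.0, -0.02], [-1.0, -0.01, -0.09], [0.09, 0.02, -1.0]]
side [[467.10750856   0.         310.74330365]
 [  0.         467.10750856 231.75250576]
 [  0.           0.           1.        ]] [0.03181764 0.         0.         0.         0.        ] [ 0.725 -0.663  0.729] [[0.9, 0.45, 0.01], [0.32, -0.62, -0.72], [-0.31, 0.65, -0.69]]
0.1 [ 0.19913135 -0.61801794  0.1943759 ] [-3.13983715e+00 -4.13640334e-05  3.11824541e-01] [ 0.63559083 -0.69748159 -0.53847338]
```

View pics/top0.png

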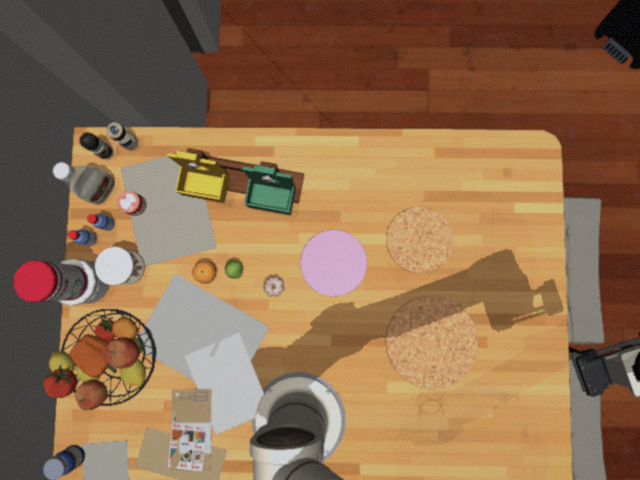

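View pics/side0.png

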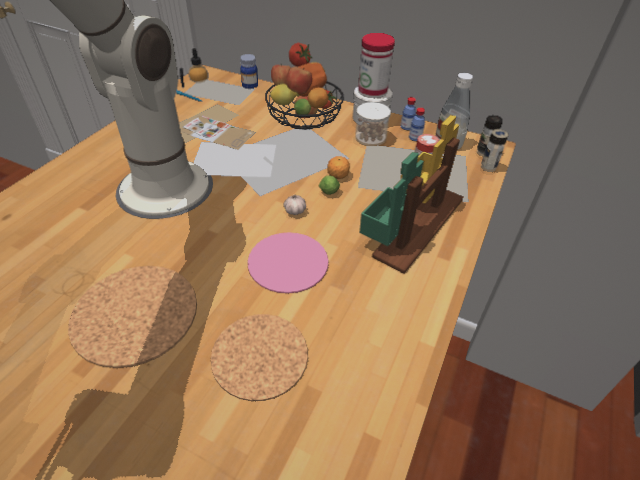

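The top picture shows the green caddy at about (270,190), the yellow one at (200,175), and the small cork mat at (420,240). The side picture shows green at (395,200) and the mat at (260,355). I'll crop and enlarge the stand in both views.

```bash
cat > h.py <<'E'
import numpy as np,cv2
from cell import robot
def ray(n,p):
    m=robot.camera_model(n);K=np.array(m["K"]);d=np.array(m["dist"]);R=np.array(m["R"]);t=np.array(m["t"])
    u=cv2.undistortPoints(np.array([[p]],float),K,d)[0,0]
    v=R.T@np.array([u[0],u[1],1]);return -R.T@t,v/np.linalg.norm(v)
def plane(n,p,z):
    o,v=ray(n,p);return o+v*(z-o[2])/v[2]
def tri(p,q,n="top",k="side"):
    o1,a=ray(n,p);o2,b=ray(k,q)
    s=np.linalg.lstsq(np.c_[a,-b],o2-o1,rcond=None)[0]
    x,y=o1+a*s[0],o2+b*s[1];return (x+y)/2,np.linalg.norm(x-y)
E
python3 - <<'E'
from h import *
a=cv2.imread("pics/top0.png");b=cv2.imread("pics/side0.png")
A=cv2.resize(a[140:225,160:310],None,fx=5,fy=5,interpolation=cv2.INTER_CUBIC)
B=cv2.resize(b[105:275,345:475],None,fx=3.5,fy=3.5,interpolation=cv2.INTER_CUBIC)
cv2.imwrite("pics/c1.png",A);cv2.imwrite("pics/c2.png",B)
# mat
for n,im,(x0,y0,x1,y1) in(("top",a,(375,195,465,282)),("side",b,(205,308,315,402))):
    hsv=cv2.cvtColor(im,cv2.COLOR_BGR2HSV)[y0:y1,x0:x1].astype(int)
    if n=="top": print(hsv[45,45],hsv[2,2],hsv[2,80])
    g=cv2.GaussianBlur(im,(5,5),0)[y0:y1,x0:x1]
    _,m=cv2.threshold(g[:,:,2],0,255,cv2.THRESH_BINARY_INV+cv2.THRESH_OTSU)
    m=cv2.morphologyEx(m,cv2.MORPH_CLOSE,np.ones((7,7)));m=cv2.morphologyEx(m,cv2.MORPH_OPEN,np.ones((9,9)))
    c=max(cv2.findContours(m,0,cv2.CHAIN_APPROX_NONE)[0],key=cv2.contourArea)
    P=np.array([plane(n,q[0]+[x0,y0],.006)[:2] for q in c.astype(float)])
    (cx,cy),r=cv2.minEnclosingCircle(P.astype(np.float32));print(n,P.mean(0),(P.max(0)+P.min(0))/2,np.ptp(P,axis=0),cx,cy,r)
E
```

```text
[ 15 117 200] [ 17 139 207] [ 16 149 190]
top [ 0.35768046 -0.39164123] [ 0.36045627 -0.3889378 ] [0.02587879 0.04806637] 0.36045628786087036 -0.3889378011226654 0.027395099401474
side [ 0.46873589 -0.30716647] [ 0.46830888 -0.30789641] [0.03682033 0.03661425] 0.4689595699310303 -0.30729731917381287 0.01963629201054573
```

View pics/c1.png

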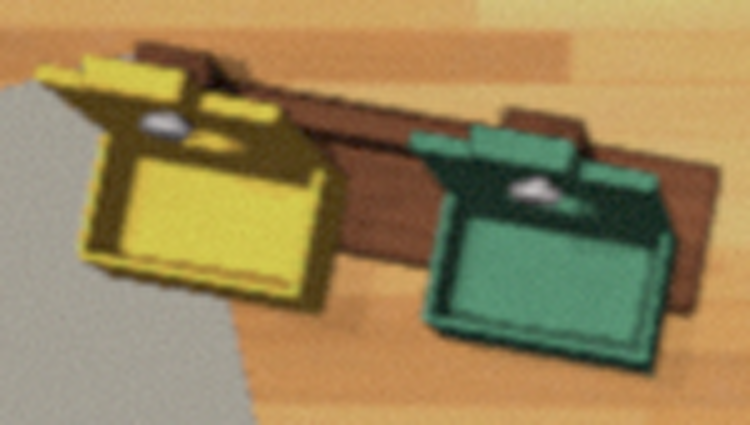

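View pics/c2.png

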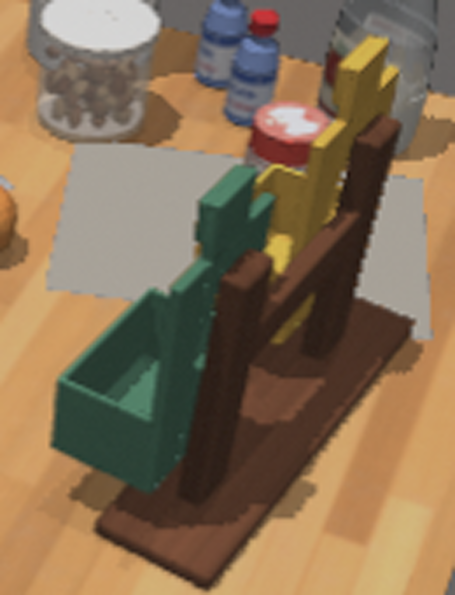

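The crops show the green tab's top face in the top view with crop corners near (475,127), (578,140), (574,170) and (470,150). In the side crop its top edge runs from about (200,205) to (252,170). The green upright's top is at (505,107)-(585,125), the yellow upright's at (137,43)-(218,62).

Run:
```python
from h import *
f=lambda p,s,o:(np.array(p)+.5)/s-.5+o
T=lambda *p:f(p,5,np.array([160,140])); S=lambda *p:f(p,3.5,np.array([345,105]))
for p in [(475,127),(578,140),(574,170),(470,150),(524,147)]: print("tab",plane("top",T(*p),.23).round(4))
for p in [(505,107),(585,125),(137,43),(218,62)]: print("upr back",plane("top",T(*p),.185).round(4))
for p in [(720,168),(692,315)]: print("board",plane("top",T(*p),.014).round(4))
for p in [(430,325),(652,370)]: print("box front rim",plane("top",T(*p),.1).round(4))
print("tab tri",tri(T(475,127),S(251,170)),tri(T(574,170),S(200,205)))
print("side board right corners",plane("side",S(98,525),.014).round(4),plane("side",S(206,580),.014).round(4),plane("side",S(412,320),.014).round(4))
print("mat",plane("top",(420,240),.006).round(4),plane("side",(259.5,355),.006).round(4))
for n,z,c in(("top",.006,(420,240)),("side",.006,(259,355))):
    im=cv2.GaussianBlur(cv2.imread(f"pics/{n}0.png"),(0,0),2);s=cv2.cvtColor(im,cv2.COLOR_BGR2HSV)[:,:,1]
    m=np.zeros_like(s);r=55;sl=np.s_[c[1]-r:c[1]+r,c[0]-r:c[0]+r]
    _,m[sl]=cv2.threshold(s[sl],0,255,cv2.THRESH_BINARY_INV+cv2.THRESH_OTSU)
    nl,L,st,ce=cv2.connectedComponentsWithStats(cv2.morphologyEx(m,cv2.MORPH_OPEN,np.ones((5,5))))
    i=1+st[1:,4].argmax();print(n,st[i],plane(n,ce[i],.006).round(4))
```

```text
tab [0.5806 0.0891 0.23  ]
tab [0.5754 0.0452 0.23  ]
tab [0.5624 0.0466 0.23  ]
tab [0.5707 0.0909 0.23  ]
tab [0.5721 0.068  0.23  ]
upr back [0.6021 0.0832 0.185 ]
upr back [0.5942 0.0475 0.185 ]
upr back [0.63   0.2488 0.185 ]
upr back [0.6216 0.2121 0.185 ]
board [ 0.6192 -0.0036  0.014 ]
board [0.5422 0.0094 0.014 ]
box front rim [0.5196 0.1287 0.1   ]
box front rim [0.4992 0.0224 0.1   ]
tab tri (array([0.58068545, 0.08918687, 0.2281012 ]), np.float64(0.0009244422838494882)) (array([0.56459461, 0.04760221, 0.22595843]), np.float64(0.0024143301539944705))
side board right corners [0.549  0.0053 0.014 ] [ 0.6208 -0.0071  0.014 ] [0.6714 0.2862 0.014 ]
mat [ 0.4508 -0.3026  0.006 ] [ 0.4574 -0.3036  0.006 ]
top [ 365  206  110   66 3935] [ 0.4534 -0.3007  0.006 ]
side [ 211  300   97  110 7187] [ 0.4591 -0.3075  0.006 ]
```

servo_tool(
  deltas=[
    [[0.01,0.015,0.05,0,0,3,1],[0.03,0.04,0.09,0,0,6,1],[0.06,0.075,0.12,0,0,9,1],[0.09,0.11,0.14,0,0,12,1],[0.12,0.145,0.145,0,0,15,1],[0.15,0.18,0.145,0,0,18,1],[0.175,0.215,0.145,0,0,21,1],[0.2,0.25,0.145,0,0,24,1],[0.225,0.285,0.145,0,0,27,1],[0.25,0.32,0.145,0,0,30,1]],
  ],
  grip_force=25,
)

```text
clock: 1.1
tcp_pos: [0.4499, -0.297, 0.3401]
tool_rot: [-3.141, 0.0, 0.837]
contact_force: [1.2, -0.9, -0.3]
gripper_width: 0.0918
gripper_force: 0.0
```

```bash
python3 -c "
from cell import robot
s=robot.observe();print(s['clock'],s['joint_pos'],s['tcp_pos'],s['tool_rot'])"
```

```text
1.1 [ 1.15810836  0.22342263 -0.73999956  1.62692629  0.1539555   1.35140887
 -0.3365503 ] [ 0.44988325 -0.2970004   0.34009894] [-3.14125474e+00  3.93282013e-04  8.37446637e-01]
```

servo_tool(
  deltas=[
    [[0.01,0.035,0,0,0,3,1],[0.02,0.07,0,0,0,6,1],[0.03,0.105,0,0,0,9,1],[0.045,0.14,0,0,0,12,1],[0.06,0.175,0,0,0,15,1],[0.07,0.21,0,0,0,18,1],[0.08,0.245,0,0,0,21,1],[0.095,0.28,0,0,0,24,1],[0.105,0.315,0,0,0,27,1],[0.115,0.345,0,0,0,30,1],[0.122,0.365,0,0,0,32.3,1],[0.122,0.365,0,0,0,32.3,1]],
  ],
)

```text
clock: 2.3
tcp_pos: [0.5711, 0.0707, 0.34]
tool_rot: [-3.14, -0.002, 1.406]
contact_force: [0.5, 0.3, 0.3]
gripper_width: 0.0917
gripper_force: 0.0
```

Run:
```python
from h import *
s=robot.observe();print(s['clock'],s['joint_pos'],s['tcp_pos'],s['tool_rot'])
im=robot.camera("wrist");cv2.imwrite("pics/w1.png",im[:,:,::-1])
m=robot.camera_model("wrist");print(m["K"],np.array(m["T_tool_cam"]).round(4).tolist())
```

```text
2.3 [ 0.58055411  0.37138291 -0.98907739  1.53721887  0.3100335   1.40159588
 -0.59423191] [0.57107633 0.07066316 0.33995651] [-3.14047106e+00 -2.36070993e-03  1.40605200e+00]
[[334.44555874   0.         316.92809667]
 [  0.         334.44555874 236.32107639]
 [  0.           0.           1.        ]] [[0.0, -0.9614, -0.2751, 0.0744], [1.0, 0.0, 0.0001, 0.0012], [-0.0001, -0.2751, 0.9614, -0.1892], [0.0, 0.0, 0.0, 1.0]]
```

View pics/w1.png

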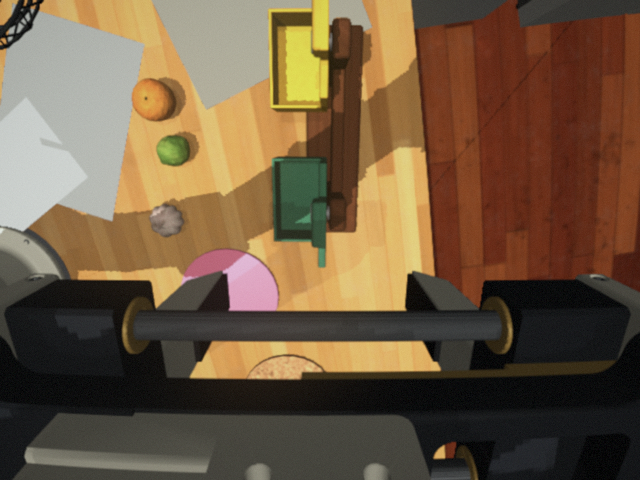

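The wrist picture shows the stand's edges parallel to the image's vertical, so the yaw fits. The green tab is at about (320,215). I'll check that pixel against the tab's plane.

Run:
```python
from h import *
from scipy.spatial.transform import Rotation as Ro
m=robot.camera_model("wrist");K=np.array(m["K"]);T=np.array(m["T_tool_cam"])
p=np.array([0.57107633,0.07066316,0.33995651]);R=Ro.from_euler("xyz",[-3.14047,-.00236,1.40605]).as_matrix()
def w(px,z):
    u=cv2.undistortPoints(np.array([[px]],float),K,np.array(m["dist"]))[0,0]
    v=R@T[:3,:3]@np.array([u[0],u[1],1]);o=R@T[:3,3]+p;return (o+v*(z-o[2])/v[2]).round(4)
for q in [(313,197),(328,197),(313,247),(328,247),(320,222),(322,265)]: print(q,w(q,.23))
print(w((362,25),.014),w((356,230),.014))
im=cv2.imread("pics/w1.png");cv2.imwrite("pics/w1c.png",cv2.resize(im[145:275,260:370],None,fx=4.5,fy=4.5,interpolation=cv2.INTER_CUBIC))
```

```text
(313, 197) [0.5729 0.0966 0.23  ]
(328, 197) [0.5862 0.0944 0.23  ]
(313, 247) [0.565 0.05  0.23 ]
(328, 247) [0.5789 0.0477 0.23  ]
(320, 222) [0.5754 0.0728 0.23  ]
(322, 265) [0.5705 0.0309 0.23  ]
[0.6716 0.2893 0.014 ] [ 6.233e-01 -5.000e-04  1.400e-02]
```

View pics/w1c.png

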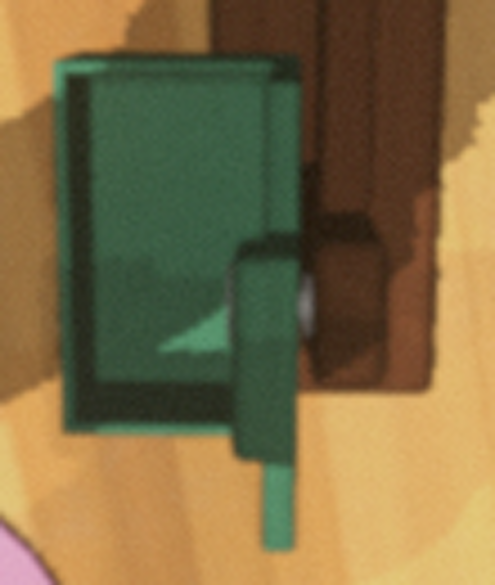

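The crop shows the tab spanning px (312-325, 202-247), so its centre is about (0.574, 0.070), directly under the tool. I'll descend.

servo_tool(
  deltas=[
    [[0.001,0.001,-0.03,0,0,0,1],[0.001,0.001,-0.06,0,0,0,1],[0.001,0.001,-0.09,0,0,0,1],[0.001,0.001,-0.115,0,0,0,1],[0.001,0.001,-0.13,0,0,0,1],[0.001,0.001,-0.14,0,0,0,1],[0.001,0.001,-0.14,0,0,0,1]],
  ],
)

```text
clock: 3.05
tcp_pos: [0.5719, 0.0664, 0.1994]
tool_rot: [-3.14, 0.001, 1.398]
contact_force: [-0.7, 1.1, 1.0]
gripper_width: 0.0918
gripper_force: 0.0
```

servo_tool(
  deltas=[
    [[0,0,0,0,0,0,0.5],[0,0,0,0,0,0,0.3],[0,0,0,0,0,0,0.2],[0,0,0,0,0,0,0],[0,0,0,0,0,0,0],[0,0,0,0,0,0,0],[0,0,0,0,0,0,0],[0,0,0,0,0,0,0]],
  ],
  grip_force=25,
)

```text
clock: 3.85
tcp_pos: [0.5724, 0.0674, 0.2003]
tool_rot: [-3.141, -0.0, 1.399]
contact_force: [-0.7, 0.3, 0.6]
gripper_width: 0.0328
gripper_force: 0.0
```

Fingers are still closing; I'll hold.

servo_tool(
  deltas=[
    [[0,0,0,0,0,0,0],[0,0,0,0,0,0,0],[0,0,0,0,0,0,0],[0,0,0,0,0,0,0],[0,0,0,0,0,0,0]],
  ],
)

```text
clock: 4.35
tcp_pos: [0.5724, 0.0673, 0.2003]
tool_rot: [3.142, -0.0, 1.399]
contact_force: [-0.5, -0.4, -0.1]
gripper_width: 0.0005
gripper_force: 0.0
```

Run:
```python
from h import *
a=robot.camera("side")[:,:,::-1];b=robot.camera("top")[:,:,::-1]
A=cv2.resize(a[60:270,310:510],(571,600),interpolation=cv2.INTER_CUBIC)
cv2.imwrite("pics/s2.png",A);cv2.imwrite("pics/t2.png",b)
```

```text
(no output)
```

View pics/s2.png

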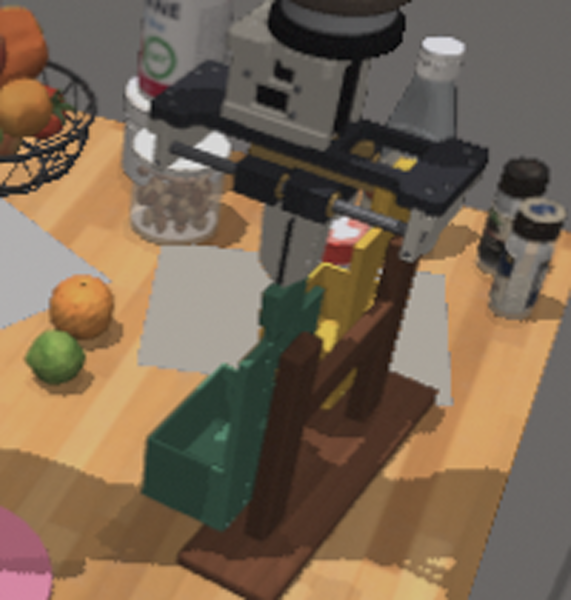

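The side crop shows the fingers shut beside or above the green tab at crop (285,280), with the caddy undisturbed. I'll project the TCP into the views to check.

Run:
```python
from h import *
s=robot.observe();print(s["tcp_pos"],s["tool_rot"])
for n in("top","side"):
    m=robot.camera_model(n)
    for X in (s["tcp_pos"],[.5724,.0673,.23],[.572,.047,.23],[.572,.09,.23]):
        u=cv2.projectPoints(np.array([X],float),cv2.Rodrigues(np.array(m["R"]))[0],np.array(m["t"]),np.array(m["K"]),np.array(m["dist"]))[0].ravel()
        print(n,X,u.round(1),((u-[310,60])*600/210).round() if n=="side" else ((u-[160,140])*5).round())
b=cv2.imread("pics/t2.png");cv2.imwrite("pics/t2c.png",cv2.resize(b[130:230,190:320],None,fx=5,fy=5,interpolation=cv2.INTER_CUBIC))
```

```text
[0.57243241 0.06734027 0.20033301] [ 3.14156873e+00 -4.23933780e-06  1.39914056e+00]
top [0.57243241 0.06734027 0.20033301] [266.5 172.4] [533. 162.]
top [0.5724, 0.0673, 0.23] [264.8 168.9] [524. 144.]
top [0.572, 0.047, 0.23] [274.3 169.2] [572. 146.]
top [0.572, 0.09, 0.23] [254. 169.] [470. 145.]
side [0.57243241 0.06734027 0.20033301] [406.4 170.1] [275. 315.]
side [0.5724, 0.0673, 0.23] [408.9 157.1] [283. 278.]
side [0.572, 0.047, 0.23] [405.2 162.8] [272. 294.]
side [0.572, 0.09, 0.23] [412.4 150.9] [293. 260.]
```

View pics/t2c.png

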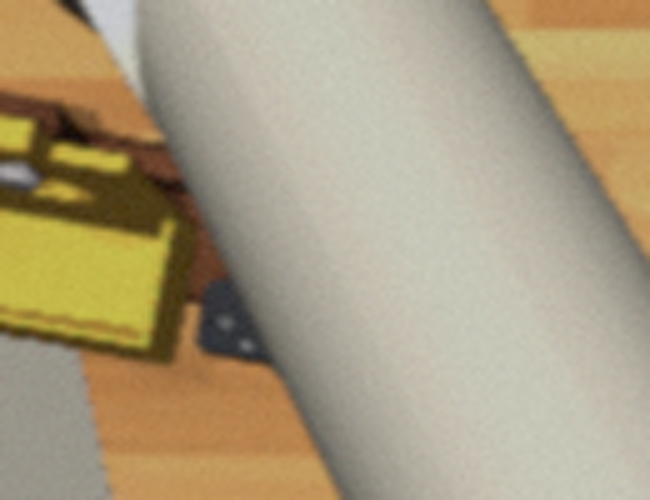

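Run:
```python
from h import *
def ch(p):
    h,s,v=p
    if s>70 and 60<h<100: return 'G' if v>85 else 'g'
    if s>120 and 20<=h<36: return 'Y'
    if s>90 and h<20: return 'b' if v<110 else 'w'
    if v<60: return '#'
    return '.' if v>150 else 'o'
a=robot.camera("side")[:,:,::-1]; old=cv2.imread("pics/side0.png")
for im in(a,old):
    h=cv2.cvtColor(im,cv2.COLOR_BGR2HSV)
    for r in range(128,190): print(r,''.join(ch(p) for p in h[r,390:440]))
    print()
print(robot.observe()["gripper_width"])
```

```text
128 wwwwwwb##########bb#################oYbb####owwoob
129 wwwwwwwwb###########################wwo####oowwooo
130 wwwwwwwwwwwb#######################bwoooooooowoooo
131 wwwwwwwwwwww.o###oo################bbooooooowwoooo
132 wwwwwwwwwwwwwoooooo###############bboooooooooooooo
133 wwwwwwwwwwwwwoooooo###############bb##oooooooooooo
134 wwwwwwwwwwwwoooooooooo############bbbo###ooooooooo
135 wwwwwwwwwwwwooooooooooooo#########bbooooooo#oooooo
136 wwwwwwwwwwwwoooooooooo#oooo#########ooo....ooo#ooo
137 wwwwwwwwwwwwooooooooo##ooooooo#####oo......ww.oooo
138 wwwwwwwwwwwwooooooooo#oooooooooooooo......wwwww.oo
139 wwwwwwwwwwwwooooooooo#oooooooooooooo..........www.
140 wwwwwwwwwwwwooooooooo#oooooooooooooo...........www
141 wwwwwwwwwwwwoooooooo##ooooooooooooo............wwY
142 wwwwwwwwwwwooooooooo##ooooooooooooo...........wwYY
143 wwwwwwwwwwwwoooooooo#oooooooooooooow........wwwYYY
144 wwwwwwwwwwwooooooooo#oooooooooooooowwwwwwwwwwwYYYY
145 wwwwwwwwwwwooooooooo#ooooooooooooowwwwwwwwwwwYYYYY
146 wwwwwwwwwwwoooooooo##ooooooooooooobbbbwwwwwwwYYYYY
147 .....wwwwwwoooooooo##ooooooooooooowwwbwwwwbwwYYYYb

[... 5043 characters left out ...]
YYYYYYwbwwwwbbbbb
178 ..........ooogggggggggg#bbbbbbbwYYYYYYwbwwwwwbbbbb
179 ..........ooGGgggggggg#bbbbbbbbbbYYYYYbbwwwwbbbbbb
180 .........ooGGGGgggggg#bbbbbbbbbbbYYYYwbwwbbbbbbbbb
181 ........ooGGGGgggggg#bbbbbbbbbbbbYYYYbwwbwbbbbbbbb
182 .......ooGGGGgggggg#bbbbbbbbbbbbbYYYwwwbwbbbbbbbbb
183 ......ooGGGGgggggg#bbbbbbbbbbbbbbYwwwwwbbbbbbbbbbb
184 .....ooGGGGgggggggbbbbbbbbbbbbbbbbbbbbwbbbbbbbbbbb
185 ....ooGGGGggggggg#bbbbbbbbbbbbbbbbbbbbbbbbbbbbbbbb
186 ...ooGGGGgggggggg#bbbbbbbbbbbbbbbbbbbwbbbbbbbbbbbb
187 ...oGGGGggggggggg#bbbbbbbbbbbbbbbbbbwbbbbbbbbbbbbb
188 oo.oggGgggggggggg#bbbbbbbbbbbbbbbbbbbbbbbbbbbbbbbb
189 gGooggggggggggggobbbbbbbbbbbbbbbbbbbbbbbbbbbbbbbbb

0.0005758063218413581
```

The pixel map shows the shut fingertips ending on image row ~160. That puts them over the tab's top face at z≈0.23, although the TCP reads 0.200, so the real tips sit higher than stated. I'll check the stated offset and the pixel evidence.

Run:
```python
from h import *
print(robot.hold_point_z,[k for k in dir(robot) if k[0]!='_'])
m=robot.camera_model("side")
for X in ([.5724,.058,.2],[.5724,.058,.21],[.5724,.058,.22],[.5724,.058,.23],[.5724,.058,.24]):
    print(X,cv2.projectPoints(np.array([X]),cv2.Rodrigues(np.array(m["R"]))[0],np.array(m["t"]),np.array(m["K"]),np.array(m["dist"]))[0].ravel().round(1))
```

```text
0.0188 ['Unreachable', 'camera', 'camera_model', 'hand_in', 'hold_point_z', 'observe']
[0.5724, 0.058, 0.2] [404.8 172.9]
[0.5724, 0.058, 0.21] [405.6 168.6]
[0.5724, 0.058, 0.22] [406.5 164.2]
[0.5724, 0.058, 0.23] [407.3 159.7]
[0.5724, 0.058, 0.24] [408.2 155.2]
```

servo_tool(
  deltas=[
    [[0,0,0.01,0,0,0,0.3],[0,0,0.01,0,0,0,0.6],[0,0,0.01,0,0,0,1],[0,0,0.01,0,0,0,1],[0,0,0.01,0,0,0,1],[0,0,0.01,0,0,0,1],[0,0,0.01,0,0,0,1],[0,0,0.01,0,0,0,1],[0,0,0.01,0,0,0,1],[0,0,0.0,0,0,0,1]],
  ],
)

```text
clock: 5.5
tcp_pos: [0.5735, 0.0677, 0.2012]
tool_rot: [3.139, -0.001, 1.399]
contact_force: [-0.2, 0.3, -0.9]
gripper_width: 0.076
gripper_force: 0.0
```

servo_tool(
  deltas=[
    [[0,0,0,0,0,0,1],[0,0,0,0,0,0,1],[0,0,0,0,0,0,1],[0,0,-0.005,0,0,0,1],[0,0,-0.01,0,0,0,1],[0,0,-0.015,0,0,0,1],[0,0,-0.02,0,0,0,1],[0,0,-0.02,0,0,0,1]],
  ],
)

```text
clock: 6.3
tcp_pos: [0.5718, 0.0672, 0.1793]
tool_rot: [-3.14, 0.0, 1.399]
contact_force: [-0.4, 0.7, 0.4]
gripper_width: 0.092
gripper_force: 0.0
```

Run:
```python
from h import *
a=robot.camera("side")[:,:,::-1]
cv2.imwrite("pics/s3.png",cv2.resize(a[110:215,350:470],None,fx=5.5,fy=5.5,interpolation=cv2.INTER_CUBIC))
print(robot.observe()["tcp_pos"])
```

```text
[0.57205924 0.06729833 0.17977064]
```

View pics/s3.png

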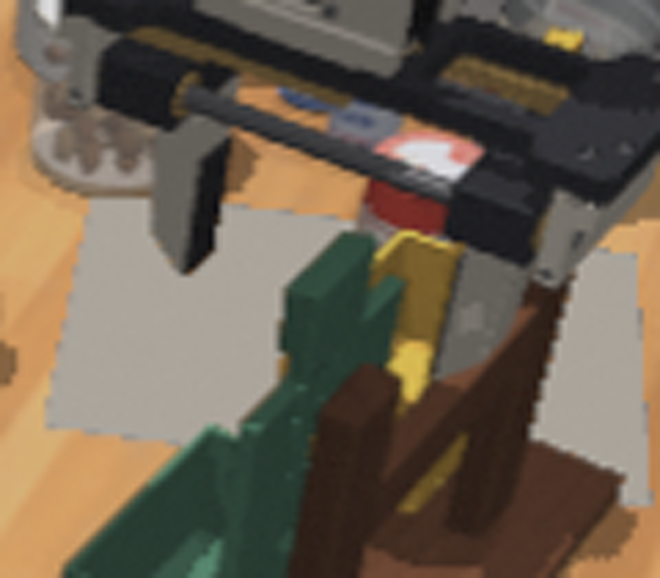

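The crop shows the front fingertip at (185,272), which is full-frame (383.6,159.4), and the back fingertip near (440,375), which is (430,178). I'll work out where along their rays those tips lie.

Run:
```python
from h import *
m=robot.camera_model("side")
P=lambda X:cv2.projectPoints(np.array([X],float),cv2.Rodrigues(np.array(m["R"]))[0],np.array(m["t"]),np.array(m["K"]),np.array(m["dist"]))[0].ravel().round(1)
ux=np.array([.986,-.168,0]);c=np.array([.572,.0673,0])
for z in(.18,.19,.2,.21,.22,.23): print(z,P(c-.05*ux+[0,0,z]),P(c+.05*ux+[0,0,z]))
for q in((383.6,159.4),(430,178)):
    for z in(.18,.2,.22): print(q,plane("side",q,z).round(3))
```

```text
0.18 [381.9 169.3] [428.3 188.5]
0.19 [382.5 165.2] [429.3 184.2]
0.2 [383.1 161. ] [430.3 180. ]
0.21 [383.8 156.7] [431.4 175.6]
0.22 [384.4 152.3] [432.4 171.2]
0.23 [385.1 147.9] [433.5 166.7]
(383.6, 159.4) [0.514 0.109 0.18 ]
(383.6, 159.4) [0.522 0.081 0.2  ]
(383.6, 159.4) [0.529 0.053 0.22 ]
(430, 178) [0.615 0.092 0.18 ]
(430, 178) [0.619 0.064 0.2  ]
(430, 178) [0.623 0.037 0.22 ]
```

Both tips lie at z≈0.204 while the TCP reads 0.180, so the real tips are about 25 mm above the stated TCP. That height suits the tab and clears the upright (0.185), so I'll close here.

servo_tool(
  deltas=[
    [[0,0,0,0,0,0,0.5],[0,0,0,0,0,0,0],[0,0,0,0,0,0,0],[0,0,0,0,0,0,0],[0,0,0,0,0,0,0],[0,0,0,0,0,0,0],[0,0,0,0,0,0,0],[0,0,0,0,0,0,0],[0,0,0,0,0,0,0],[0,0,0,0,0,0,0],[0,0,0,0,0,0,0],[0,0,0,0,0,0,0]],
  ],
  grip_force=25,
)

```text
clock: 7.55
tcp_pos: [0.5724, 0.0674, 0.1804]
tool_rot: [3.142, -0.0, 1.399]
contact_force: [-0.6, 0.2, 0.2]
gripper_width: 0.0137
gripper_force: 24.9
```

Gripped at 13.7 mm with 25 N. I'll slide it up.

servo_tool(
  deltas=[
    [[0,0,0.004,0,0,0,0],[0,0,0.008,0,0,0,0],[0,0,0.012,0,0,0,0],[0,0,0.016,0,0,0,0],[0,0,0.02,0,0,0,0],[0,0,0.024,0,0,0,0],[0,0,0.028,0,0,0,0],[0,0,0.032,0,0,0,0],[0,0,0.036,0,0,0,0],[0,0,0.04,0,0,0,0],[0,0,0.04,0,0,0,0],[0,0,0.04,0,0,0,0]],
  ],
  grip_force=35,
)

```text
clock: 8.75
tcp_pos: [0.5724, 0.0673, 0.2204]
tool_rot: [3.141, 0.0, 1.399]
contact_force: [-0.2, -1.3, -0.5]
gripper_width: 0.0137
gripper_force: 34.9
```

Run:
```python
from h import *
a=robot.camera("side")[:,:,::-1];o=cv2.imread("pics/side0.png")
cv2.imwrite("pics/side4.png",a)
for im in(o,a):
    h=cv2.cvtColor(im,cv2.COLOR_BGR2HSV)
    m=cv2.inRange(h,(60,70,20),(100,255,255))[130:290,340:440]
    ys,xs=np.nonzero(m);print(len(ys),ys.min()+130,ys.max()+130,xs.min()+340,xs.max()+340,xs.mean()+340,ys.mean()+130)
# expected shift for 40 mm
m=robot.camera_model("side")
for X in([.51,.03,.045],[.51,.03,.085]):print(cv2.projectPoints(np.array([X],float),cv2.Rodrigues(np.array(m["R"]))[0],np.array(m["t"]),np.array(m["K"]),np.array(m["dist"]))[0].ravel().round(1))
```

```text
2216 153 244 361 422 389.5207581227437 205.49458483754512
2383 135 230 361 425 392.1338648762065 191.00335711288292
[361.1 230.9]
[362.8 216.9]
```

The underside rose 14 px, matching the 40 mm expected. I'll draw it forward along stand -x.

servo_tool(
  deltas=[
    [[-0.005,0.0009,0,0,0,0,0],[-0.01,0.0017,0,0,0,0,0],[-0.015,0.0026,0,0,0,0,0],[-0.02,0.0034,0,0,0,0,0],[-0.027,0.0046,0,0,0,0,0],[-0.034,0.0058,0,0,0,0,0],[-0.042,0.0072,0,0,0,0,0],[-0.05,0.0085,0,0,0,0,0],[-0.06,0.0102,0,0,0,0,0],[-0.07,0.0119,0,0,0,0,0],[-0.08,0.0136,0,0,0,0,0],[-0.08,0.0136,0,0,0,0,0]],
  ],
)

```text
clock: 10.0
tcp_pos: [0.4908, 0.0813, 0.2203]
tool_rot: [-3.141, 0.001, 1.4]
contact_force: [0.3, 1.3, -2.0]
gripper_width: 0.0136
gripper_force: 34.9
```

servo_tool(
  deltas=[
    [[-0.001,-0.01,0.005,0,0,0,0],[-0.002,-0.03,0.01,0,0,0,0],[-0.003,-0.06,0.01,0,0,0,0],[-0.004,-0.095,0.01,0,0,0,0],[-0.005,-0.13,0.01,0,0,0,0],[-0.006,-0.17,0.01,0,0,0,0],[-0.007,-0.21,0.01,0,0,0,0],[-0.008,-0.25,0.01,0,0,0,0],[-0.009,-0.29,0.01,0,0,0,0],[-0.01,-0.325,0.01,0,0,0,0],[-0.01,-0.355,0.01,0,0,0,0],[-0.01,-0.375,0.01,0,0,0,0]],
  ],
)

```text
clock: 11.2
tcp_pos: [0.4815, -0.2983, 0.2303]
tool_rot: [3.142, 0.001, 1.395]
contact_force: [0.0, -0.5, -1.2]
gripper_width: 0.014
gripper_force: 34.9
```

servo_tool(
  deltas=[
    [[0,-0.01,0,0,0,0,0],[0,-0.014,0,0,0,0,0],[0,-0.014,0,0,0,0,0],[0,-0.014,0,0,0,0,0]],
  ],
)

```text
clock: 11.6
tcp_pos: [0.483, -0.3062, 0.2305]
tool_rot: [3.141, -0.001, 1.402]
contact_force: [0.5, 0.5, -1.8]
gripper_width: 0.0138
gripper_force: 34.9
```

Run:
```python
from h import *
a=robot.camera("side")[:,:,::-1];cv2.imwrite("pics/s5.png",a)
s=robot.observe();print(s["tcp_pos"],s["tool_rot"])
```

```text
[ 0.48296324 -0.30625294  0.23056119] [ 3.14141876e+00 -3.28743976e-04  1.40176290e+00]
```

View pics/s5.png

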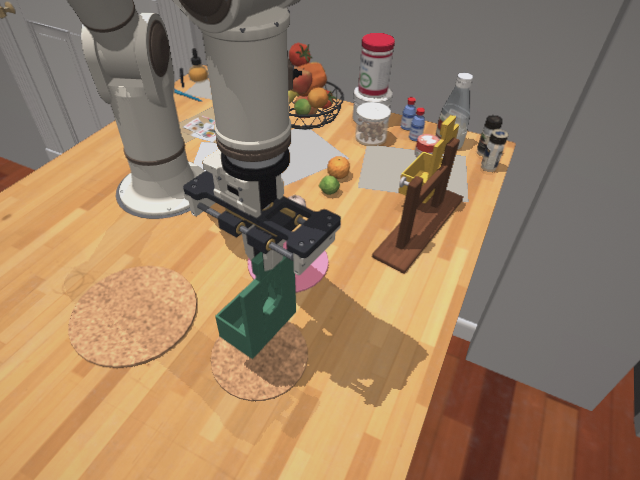

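The picture shows the caddy upright above the small mat, with yellow still hanging. I'll lower it.

servo_tool(
  deltas=[
    [[0,0,-0.01,0,0,0,0],[0,0,-0.025,0,0,0,0],[0,0,-0.04,0,0,0,0],[0,0,-0.055,0,0,0,0],[0,0,-0.067,0,0,0,0],[0,0,-0.076,0,0,0,0],[0,0,-0.08,0,0,0,0],[0,0,-0.082,0,0,0,0],[0,0,-0.083,0,0,0,0],[0,0,-0.083,0,0,0,0]],
  ],
)

```text
clock: 12.65
tcp_pos: [0.4828, -0.3082, 0.1477]
tool_rot: [3.141, 0.0, 1.399]
contact_force: [-0.5, -0.7, -1.2]
gripper_width: 0.0137
gripper_force: 34.9
```

servo_tool(
  deltas=[
    [[0,0,-0.001,0,0,0,0],[0,0,-0.002,0,0,0,0],[0,0,-0.003,0,0,0,0],[0,0,-0.003,0,0,0,0]],
  ],
)

```text
clock: 13.05
tcp_pos: [0.4823, -0.308, 0.1442]
tool_rot: [-3.141, -0.0, 1.399]
contact_force: [0.0, -0.6, -2.1]
gripper_width: 0.0138
gripper_force: 34.9
```

servo_tool(
  deltas=[
    [[0,0,-0.001,0,0,0,0],[0,0,-0.002,0,0,0,0],[0,0,-0.002,0,0,0,0]],
  ],
)

```text
clock: 13.35
tcp_pos: [0.4824, -0.308, 0.1422]
tool_rot: [-3.141, -0.0, 1.399]
contact_force: [0.3, 0.6, -2.1]
gripper_width: 0.0136
gripper_force: 34.9
```

servo_tool(
  deltas=[
    [[0,0,-0.001,0,0,0,0],[0,0,-0.001,0,0,0,0]],
  ],
)

```text
clock: 13.55
tcp_pos: [0.4831, -0.3081, 0.1419]
tool_rot: [3.14, 0.0, 1.399]
contact_force: [0.4, 1.4, 3.3]
gripper_width: 0.0137
gripper_force: 34.9
```

Contact: force went from -2 to +3 N. I'll check the caddy's position before releasing.

```bash
cat > pos.py <<'E'
from h import *
a=robot.camera("side")[:,:,::-1];h=cv2.cvtColor(a,cv2.COLOR_BGR2HSV)
m=cv2.inRange(h,(60,70,20),(100,255,255));m[:,:190]=0;m[:210]=0;m[:,340:]=0
c=max(cv2.findContours(m,0,cv2.CHAIN_APPROX_NONE)[0],key=cv2.contourArea)[:,0,:].astype(float)
# bottom edge: lowest points along the normal directions
fl=c[np.argmax(c[:,1]-c[:,0]*1.2)];fr=c[np.argmax(c[:,1])]
F=plane("side",fl,.006+.0);B=plane("side",fr,.006);print(fl,fr,F.round(3),B.round(3))
m=robot.camera_model("side");ux=np.array([.985,-.171,0]);uy=np.array([.171,.985,0])
s=robot.observe();o=np.array(s["tcp_pos"]);o[2]=.006;o-=.028*ux
for q in(o-.035*ux-.055*uy,o+.035*ux-.055*uy,o-.035*ux+.055*uy):
    print(q.round(3),cv2.projectPoints(q[None],cv2.Rodrigues(np.array(m["R"]))[0],np.array(m["t"]),np.array(m["K"]),np.array(m["dist"]))[0].ravel().round(1))
print("centre",o)
hull=cv2.convexHull(c.astype(np.float32));print(cv2.approxPolyDP(hull,3,True)[:,0].tolist())
E
python3 pos.py
```

```text
[225. 365.] [253. 386.] [ 0.415 -0.347  0.006] [ 0.478 -0.358  0.006]
[ 0.412 -0.352  0.006] [221.8 366.5]
[ 0.481 -0.364  0.006] [252.7 389.5]
[ 0.43  -0.243  0.006] [263.9 323.3]
centre [ 0.45546484 -0.30336318  0.006     ]
[[261.0, 298.0], [292.0, 310.0], [294.0, 342.0], [253.0, 386.0], [225.0, 365.0], [222.0, 348.0]]
```

The corners match expectation within about 3 px, and the centre is ~(0.455,-0.303) on the mat. I'll release and back off.

servo_tool(
  deltas=[
    [[0,0,0,0,0,0,0.2],[0,0,0,0,0,0,0.3],[0,0,0,0,0,0,0.5],[0,0,0,0,0,0,0.5],[0,0,0,0,0,0,0.5],[0,0,0,0,0,0,0.5],[0,0,0,0,0,0,0.5],[0,0,0,0,0,0,0.5]],
  ],
)

```text
clock: 14.4
tcp_pos: [0.4824, -0.308, 0.1413]
tool_rot: [3.142, -0.0, 1.399]
contact_force: [0.1, 0.6, -0.1]
gripper_width: 0.0459
gripper_force: 0.0
```

servo_tool(
  deltas=[
    [[0,0,0.01,0,0,0,0.5],[0,0,0.03,0,0,0,0.5],[0,0,0.06,0,0,0,0.5],[0,0,0.1,0,0,0,0.5],[0,0,0.14,0,0,0,0.5],[0,0,0.17,0,0,0,0.5],[0,0,0.17,0,0,0,0.5],[0,0,0.17,0,0,0,0.5],[0,0,0.17,0,0,0,0.5]],
  ],
)

```text
clock: 15.3
tcp_pos: [0.4816, -0.3078, 0.3104]
tool_rot: [-3.14, -0.0, 1.399]
contact_force: [-0.3, 0.3, -0.1]
gripper_width: 0.0459
gripper_force: 0.0
```

```bash
python3 pos.py
python3 - <<'E'
from h import *
a=robot.camera("side")[:,:,::-1];o=cv2.imread("pics/side0.png")
for im in(o,a):
    m=cv2.inRange(cv2.cvtColor(im,cv2.COLOR_BGR2HSV),(20,120,60),(35,255,255))[110:220,395:462];ys,xs=np.nonzero(m);print(len(ys),xs.mean(),ys.min(),xs.max())
E
```

```text
[225. 365.] [255. 387.] [ 0.415 -0.347  0.006] [ 0.482 -0.358  0.006]
[ 0.41  -0.351  0.006] [221.2 366. ]
[ 0.479 -0.363  0.006] [252.1 388.9]
[ 0.429 -0.243  0.006] [263.3 322.9]
centre [ 0.45395884 -0.30300139  0.006     ]
[[293.0, 290.0], [294.0, 343.0], [255.0, 387.0], [225.0, 365.0], [222.0, 349.0], [273.0, 287.0]]
904 42.323008849557525 5 63
1226 35.93066884176183 5 63
```

The green caddy stands on the mat, the gripper is clear, and the yellow caddy has not moved. I'll hand it in.

```bash
python3 -c "
from cell import robot
print(robot.hand_in())"
```

```text
the job is handed in; nothing more can be done
None
```

I handed the job in: the green caddy stands upright about on the middle of the small cork mat, the yellow caddy still hangs where it was, and the gripper is clear; the hand-in gave no verdict.

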